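Find the bored end of a blind spacer on a plug gauge and hold it bore-up

TASK

The brass spacer is bored deep at one end only; its other end has just a shallow counterbore that looks the same, so find the bored end by feel: pick the spacer up and try its ends on the plug gauge in the bench stand until it slides on all the way to the gauge's shoulder. Then take it off again and hold it still in the gripper, bored end straight up and at least 10 cm above the bench, ready for a dowel to be dropped in; the program finishes while holding it, with nothing else touching it. Leave the small white box, the blue screwdriver and the caliper where they lie.

Things in the scene. Friction and masses are not known exactly. Their poses are not given: they have to be found in the camera images.
- spacer: brass bar 26 x 26 mm, 64 mm long, about 0.2 kg, last 8 mm of each end turned to 25 mm round; lies on a flat on the bench, any yaw. Origin: its centre, 13 mm above the bench as it lies; x along its length, y and z square to the flats. One end has a blind bore 12 mm wide, 26 mm deep, the other a counterbore 12 mm wide, 3 mm deep; which end is which must be felt.
- gauge: immovable bench stand: dark base plate 80 x 64 x 12 mm (x -48 to +32 mm) with four screw heads, grey upright block 26 x 36 mm, 81 mm high, at x -33 to -7 mm, clamping a steel plug gauge level 65 mm above the bench; its blue handle sticks out 40 mm at the back. Origin on the bench, under the shoulder's front face; x is the way the plug points, z up.
- shoulder (a point): centre of the front face of the gauge's steel shoulder (20 mm round), 65 mm above the bench. The plug, 9 mm thick, last 6 mm tapered to a 3.6 mm tip, stands out 22 mm from it along its x. Bored end fully on: the spacer's end meets the shoulder, its centre 32 mm from this point; the other end stops 19 mm farther out.
- screwdriver_a: blue-handled screwdriver, 24 mm thick, 168 mm long along its y, lying on the bench; bystander
- caliper: caliper, 78 x 222 x 16 mm, long along its y, lying on the bench at the front edge; bystander
- slide_box: small closed white cardboard box, 41 x 85 x 30 mm, long along its y, lying to the right of the work; bystander
Things that resemble listed ones, but are neither listed nor needed, are in the scene too. Of the things like the spacer, leave any that is pink; of the rest the smaller one is meant.

How it is judged:
On the way:
1. the spacer, held in the gripper, is slid over the plug with its bored end right up to the shoulder (within 4 mm) (x of spacer in the frame of shoulder between 0.028 and 0.036 m and y of spacer in the frame of shoulder between -0.005 and 0.005 m and z of spacer in the frame of shoulder between -0.005 and 0.005 m and angle between the x axis of spacer and the x axis of shoulder, either way round below 0.3 rad and contact force between the fingers and spacer above 1 N), for 0.2 s.
At the end, for the whole second after the job is handed in: the gripper holds the spacer still, bored end up with its length within 14 degrees of vertical, its centre more than 100 mm above the bench, touching nothing but the fingers (angle between spacer's own x axis and vertical below 0.25 rad and height (world z) of spacer above 0.1 m and contact force between the fingers and spacer above 2 N and contact force between spacer and gauge below 0.1 N and linear speed of spacer below 0.03 m/s and angular speed of spacer below 0.3 rad/s); the arm keeps its last pose, push and grip.
It fails at once if the small white box, the blue screwdriver or the caliper is moved by more than 20 mm (distance of any of slide_box, screwdriver_a, caliper from where it was at the start of the episode above 0.02 m).
It also fails if it takes over 72 s, if anything falls off the work surface, if the arm or the gripper's body presses on something with over 40 N, if the wrist force passes 120 N, or if a joint passes its speed limit or range.

ROBOT

A 7-joint arm with a two-finger parallel gripper is mounted at the origin on a cart in front of the work surface, level with it; the furniture and walls round the work are solid. World frame = base frame: x ahead of the robot, y to its left, z up, the work surface at z = 0. Lengths are in m, angles in rad, forces in N, time in s.
With the tool pointing down it reaches from about 0.4 to 0.85 m from the base axis. Payload 10.4 kg.
Tool frame: the origin (TCP) lies on the centre line of the jaws, within the pads' length; the fingertips stand 11 mm ahead of it and the grasp point (between the pads) lies 8 mm behind it (tip_reach is the distance from the TCP to the fingertips, in m); z points along the fingers, y is the line along which they close (so a half turn about z gives the same grasp; the last joint's range is limited). The gripper opens to 85 mm and grips with 20 to 120 N. Pads are 22 mm wide; open, the fingers measure 114 mm over their backs; the gripper's body (76 mm by 85 mm) begins 54 mm behind the grasp point. The pads swing forward as they close: fully open they stand 13 mm farther back than shut.
Start: joints at [1.305, 0.332, -0.065, 1.46, 0.022, 1.35, -0.088], TCP at [0.15, -0.607, 0.242] pointing down, gripper open.
Joint ranges: [-2.6, 2.6], [-0.5, 2.12], [-1.47, 1.34], [0.16, 2.42], [-1.27, 4.41], [0.06, 2.06], [-2.6, 2.6]. Speed limits (rad/s): [2.22, 2.22, 2.79, 2.79, 3.14, 3.14, 3.14].

INTERFACE

Orientations are given as a unit quaternion [x, y, z, w].
In Python, from workcell import get_obs, camera, hand_in, tip_reach gives the robot as it stands. The module is installed in compiled form; this text tells all that it offers.
- The arm moves only by the tool move_arm, never from a script. Its argument "plan" is a list of rows, each an object with "delta_pos": the shift along the tool's x, y, z in fractions of the full range, 1 being 0.75 m, a list of three; "turn": the turn, a rotation vector about the tool's x, y, z in shares of pi rad (1.0 is pi rad), a list of three; "fingers": the closure, from 0 (fully open) to 1 (shut). A call has 1 to 12 rows; each row is the pose to reach, as a shift and turn from the pose commanded when the call began, along the tool's axes at that moment; what a row does not reach only later rows make up. A row lasts 1/8 s, in which the tool goes at most 62.5 mm and 10.7 degrees, less where a joint would pass 70% of its speed; a pose out of reach is approached as far as the arm can. A shift or turn number past 1, either way, is cut back to 1. A call with a gripper value outside its range is refused whole. The fingers move at their own pace and stop on an object; "force" is the grip in N (left out, the last holds). Time passes only in rows, so rows that repeat a pose let the fingers close. It gives the time, the measured TCP pose, the force, the opening and the grip force at its end, in the units of the state.
- get_obs(): the state, without advancing time (a new reading comes with each control period).
- camera(name): name is "scene" or "top" or "wrist"; returns a dict with "color" (420x560x3 uint8, red, green, blue), "range_z" (420x560 float32, m along the optical axis (not along the pixel's ray), 0 where there is no reading), "fx", "fy", "cx", "cy" (pixels), "k1" (the pictures are not rectified: a ray, as slopes to the right and down, at radius r is drawn at 1 + k1 r^2 times it, then the intrinsics apply), "R" (3x3) and "t" (3): a world point X has camera coordinates R X + t; the wrist camera has in their place "tool_from_camera" (4x4, takes a point from camera to tool coordinates, whose origin is the TCP and whose axes are the flange's). Camera axes: x right, y down, z forward; pixel columns grow to the right and rows downward; lengths in m; the calibration is good to about 2 mm. A picture is of the moment at which its call begins: read the wrist's pose just before it.
- hand_in(): hands the job in; it is judged then, once.
The state is a dict: "clock": time; "joint_pos": joint angles; "joint_velocities": joint speeds; "tau": joint torques, N m; "position": TCP position; "ee_rot": TCP orientation; "ft_force": force on the tool from outside, world axes, zero at the start; "torque": the same for the moment, N m; "grip_width": opening from 0.0 (shut) to 1.0 (fully open); "grasp_force": force on a finger pad.
Only numpy, scipy, OpenCV 4.12 (cv2) and the standard library are available. Lean on these libraries where they do the work, as an engineer would, in place of code of your own. Each camera call takes 0.05 s, during which the arm holds its last target. There are 200 camera calls.

## Working session

There is one attempt and no reset: what is moved stays moved. The work goes in short steps, Python scripts to look and compute and a tool call to move; the robot and the scene stay as the last step left them, time stands still between calls to the robot, and variables do not carry over. Pictures are saved under pics/ and viewed, at most 10 in all, crops included, and the job is handed in when it is done.

Besides the shell and the picture viewer there is one more tool, called by a JSON object that holds its "api" and its "payload", one argument or row to a line. move_arm: Moves the arm, as the interface text tells. Its arguments: {"type":"object","properties":{"plan":{"type":"array","items":{"type":"object","properties":{"delta_pos":{"type":"array","items":{"type":"number"}},"turn":{"type":"array","items":{"type":"number"}},"fingers":{"type":"number"}}}},"force":{"type":"number"}},"required":["plan"]}

```bash
mkdir -p pics
cat > h.py <<'E'
import numpy as np, cv2, pickle
from workcell import get_obs, camera, tip_reach
from scipy.spatial.transform import Rotation as Rn
def snap(n):
    o=get_obs(); c=camera(n)
    if 'R' not in c:
        T=np.array(c['tool_from_camera']); Rt=Rn.from_quat(o['ee_rot']).as_matrix()
        Rwc=Rt@T[:3,:3]; p=Rt@T[:3,3]+np.array(o['position'])
        c['R']=Rwc.T; c['t']=-Rwc.T@p
    return c
def ray(c,u,v):
    x=(u-c['cx'])/c['fx']; y=(v-c['cy'])/c['fy']; a,b=x,y
    for _ in range(10):
        k=1+c['k1']*(a*a+b*b); a,b=x/k,y/k
    R=np.array(c['R']); return -R.T@np.array(c['t']), R.T@np.array([a,b,1.])
def on(c,u,v,z):
    p,d=ray(c,u,v); return p+d*(z-p[2])/d[2]
def pt(c,u,v):
    p,d=ray(c,u,v); return p+d*c['range_z'][int(v),int(u)]
def save(c,f,crop=None,s=1):
    im=c['color'][:,:,::-1]
    if crop: im=im[crop[1]:crop[3],crop[0]:crop[2]]
    cv2.imwrite(f,cv2.resize(im,None,fx=s,fy=s,interpolation=cv2.INTER_CUBIC))
E
python3 - <<'E'
from h import *
print(tip_reach, get_obs())
for n in('scene','top'):
    c=snap(n); save(c,f'pics/{n}0.png'); pickle.dump(c,open(n+'.pkl','wb')); print(n,ray(c,280,210),c['fx'],c['k1'])
E
```

```text
0.011 {'clock': 0.0, 'joint_pos': array([ 1.3053784 ,  0.33287364, -0.06468107,  1.46094996,  0.02162989,
        1.34987218, -0.08849783]), 'joint_velocities': array([-1.44851439e-04, -1.76254028e-03,  1.91787783e-05, -2.11814607e-04,
       -3.53885173e-04, -7.03438710e-05,  5.48557130e-04]), 'tau': array([ 8.22747206e-04, -6.25454521e+01,  4.97253437e-02, -3.91611171e+01,
        1.63256162e-02,  9.71406873e-03,  1.54428363e-07]), 'position': array([ 0.15016487, -0.60632789,  0.24151064]), 'ee_rot': array([ 9.92638007e-01,  1.21116850e-01, -1.34522872e-04, -6.90508931e-04]), 'ft_force': array([ 0.48183542,  0.14284306, -0.08167016]), 'torque': array([ 0.0212247 ,  0.08515652, -0.03115617]), 'grasp_force': 0.0, 'grip_width': 0.9982335198337859}
scene (array([ 0.48829521, -0.40993995,  0.83612803]), array([ 0.02742733,  0.45153329, -0.89186195])) 382.5125074553187 -0.004012931730004871
top (array([ 0.33682601, -0.01602392,  0.92343239]), array([ 0.16713761,  0.00376093, -0.98593001])) 382.51666913831923 0.006520296574871384
```

View pics/scene0.png

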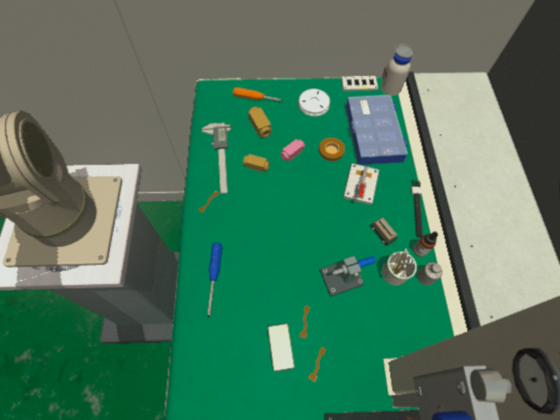

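View pics/top0.png

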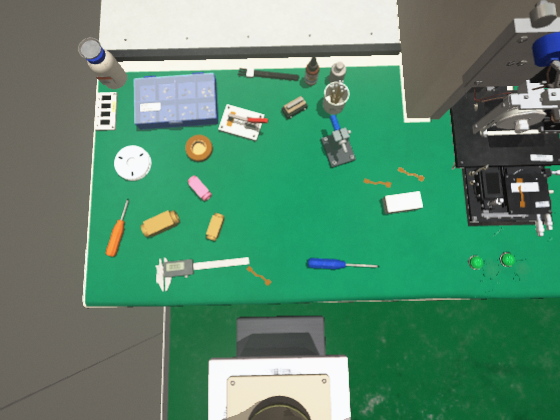

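Spacer candidates in the top view are the small brass bar at (215,227), a larger brass bar at (160,222) and a pink one at (200,188). In the scene view they are at (256,163), (260,122) and (293,149). I choose the small brass one. The gauge is at top (338,148), with its blue handle at (335,122).

Run:
```python
from h import *
for n in('top','scene'):
    c=pickle.load(open(n+'.pkl','rb')); hsv=cv2.cvtColor(c['color'],cv2.COLOR_RGB2HSV)
    m=cv2.inRange(hsv,(10,110,90),(28,255,255))
    for k in cv2.findContours(m,cv2.RETR_EXTERNAL,cv2.CHAIN_APPROX_NONE)[0]:
        if cv2.contourArea(k)<80: continue
        r=cv2.minAreaRect(k); u,v=r[0]; b=cv2.boxPoints(r)
        P=np.array([on(c,*q,.02)for q in b])
        print(n,np.round(r[0]),np.round(on(c,u,v,.024),4),'d',pt(c,u,v).round(4),np.linalg.norm(P[1]-P[0]).round(4),np.linalg.norm(P[2]-P[1]).round(4),((P[1]-P[0])[:2]).round(4))
    m=cv2.inRange(hsv,(105,150,90),(125,255,255))
    for k in cv2.findContours(m,cv2.RETR_EXTERNAL,cv2.CHAIN_APPROX_NONE)[0]:
        if cv2.contourArea(k)<40: continue
        r=cv2.minAreaRect(k);print(n,'blue',np.round(r[0]),r[1],on(c,*r[0],.07).round(4))
c=pickle.load(open('top.pkl','rb'));save(c,'pics/a.png',(300,100,380,180),5)
a=cv2.imread('pics/a.png');save(c,'pics/b.png',(175,187,255,267),5)
cv2.imwrite('pics/ab.png',np.hstack([a,cv2.imread('pics/b.png')]))
```

```text
top [115. 238.] [0.4331 0.378  0.024 ] d [0.4332 0.3787 0.0226] 0.0877 0.0263 [ 0.0844 -0.0238]
top [215. 226.] [0.4539 0.1434 0.024 ] d [0.4533 0.1427 0.0282] 0.0639 0.0276 [ 0.0608 -0.0198]
top [159. 222.] [0.4669 0.2752 0.024 ] d [0.4651 0.2711 0.0365] 0.0908 0.0375 [ 0.0369 -0.0829]
top [198. 148.] [0.65   0.1839 0.024 ] d [0.6569 0.1883 0.0041] 0.0621 0.0644 [-0.0016 -0.0621]
top blue [326. 263.] (36.20477294921875, 9.338335037231445) [ 0.3596 -0.1115  0.07  ]
top blue [335. 122.] (14.865822792053223, 4.95527458190918) [ 0.6874 -0.1462  0.07  ]
top blue [550.  44.] (20.130456924438477, 23.040882110595703) [ 0.8728 -0.6757  0.07  ]
scene [256. 161.] [0.4568 0.1417 0.024 ] d [0.4568 0.1404 0.0259] 0.0311 0.0659 [0.0072 0.0303]
scene [331. 148.] [0.6517 0.1788 0.024 ] d [0.6561 0.1948 0.002 ] 0.0638 0.0642 [ 0.0638 -0.0013]
scene [261. 121.] [0.4692 0.2716 0.024 ] d [0.4695 0.2615 0.0361] 0.0385 0.1038 [0.031  0.0229]
scene [248.  93.] [0.4347 0.3719 0.024 ] d [0.4347 0.3734 0.0225] 0.0302 0.0893 [0.0033 0.03  ]
scene blue [456. 417.] (4.0, 29.0) [ 0.8111 -0.4399  0.07  ]
scene blue [366. 262.] (5.367067813873291, 16.46881103515625) [ 0.6895 -0.1482  0.07  ]
scene blue [215. 261.] (8.6824312210083, 37.21041488647461) [ 0.3712 -0.1394  0.07  ]
scene blue [372. 160.] (6.0, 25.0) [0.7396 0.1079 0.07  ]
scene blue [397. 158.] (5.0, 14.0) [0.7998 0.111  0.07  ]
scene blue [401.  59.] (14.834939002990723, 5.7691426277160645) [0.871 0.45  0.07 ]
```

View pics/ab.png

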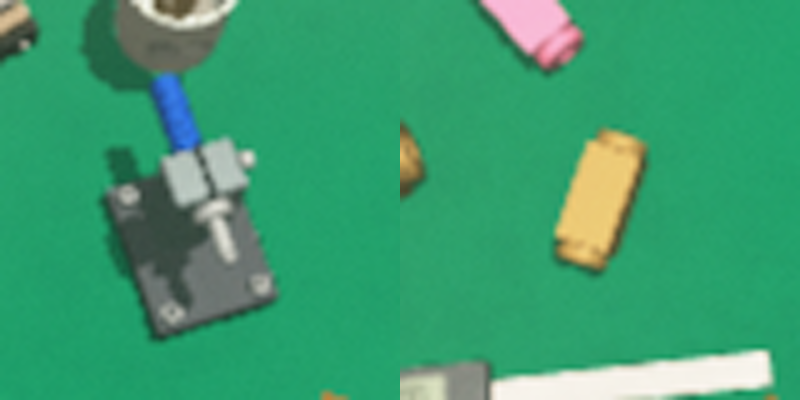

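The crop confirms the choice: small brass bar about 64 x 27 mm at (0.455, 0.142), not the 91 mm one and not the pink one. The plug points from about (342,142) to (347,152), towards the robot. I move to hover above the spacer.

The manual's scale: shifts go in shares of 0.75 m and turns go in shares of pi rad. Converting my numbers, -0.653 m is -0.8707, 0.476 m is 0.6347, -1.3 rad is -0.4138.

{"api": "move_arm", "payload": {
  "plan": [
    {"delta_pos":[0.5827,-0.4133,0],"turn":[0,0,-0.4138],"fingers":0},
    {"delta_pos":[0.5827,-0.4133,0],"turn":[0,0,-0.4138],"fingers":0},
    {"delta_pos":[0.5827,-0.4133,0],"turn":[0,0,-0.4138],"fingers":0},
    {"delta_pos":[0.5827,-0.4133,0],"turn":[0,0,-0.4138],"fingers":0},
    {"delta_pos":[0.5827,-0.4133,0],"turn":[0,0,-0.4138],"fingers":0},
    {"delta_pos":[0.5827,-0.4133,0],"turn":[0,0,-0.4138],"fingers":0},
    {"delta_pos":[0.5827,-0.4133,0],"turn":[0,0,-0.4138],"fingers":0},
    {"delta_pos":[0.6347,-0.8707,0.0533],"turn":[0,0,-0.4138],"fingers":0},
    {"delta_pos":[0.6347,-0.8707,0.0533],"turn":[0,0,-0.4138],"fingers":0},
    {"delta_pos":[0.6347,-0.8707,0.0533],"turn":[0,0,-0.4138],"fingers":0},
    {"delta_pos":[0.6347,-0.8707,0.0533],"turn":[0,0,-0.4138],"fingers":0},
    {"delta_pos":[0.6347,-0.8707,0.0533],"turn":[0,0,-0.4138],"fingers":0}
  ]
}}

```text
clock: 1.6
position: [0.4499, 0.0373, 0.2123]
ee_rot: [0.717, 0.697, -0.0, 0.0]
ft_force: [0.6, 0.0, 0.3]
grip_width: 1.001
grasp_force: 0.0
```

To row units: 0.09 m is 0.12, 0.01 m is 0.0133, -1.29 rad is -0.4106.

{"api": "move_arm", "payload": {
  "plan": [
    {"delta_pos":[0.12,0,0.0133],"turn":[0,0,-0.4106],"fingers":0},
    {"delta_pos":[0.12,0,0.0133],"turn":[0,0,-0.4106],"fingers":0},
    {"delta_pos":[0.12,0,0.0133],"turn":[0,0,-0.4106],"fingers":0},
    {"delta_pos":[0.12,0,0.0133],"turn":[0,0,-0.4106],"fingers":0},
    {"delta_pos":[0.12,0,0.0133],"turn":[0,0,-0.4106],"fingers":0},
    {"delta_pos":[0.12,0,0.0133],"turn":[0,0,-0.4106],"fingers":0},
    {"delta_pos":[0.12,0,0.0133],"turn":[0,0,-0.4106],"fingers":0},
    {"delta_pos":[0.12,0,0.0133],"turn":[0,0,-0.4106],"fingers":0},
    {"delta_pos":[0.12,0,0.0133],"turn":[0,0,-0.4106],"fingers":0}
  ]
}}

```text
clock: 2.72
position: [0.4528, 0.1254, 0.2024]
ee_rot: [0.156, 0.988, -0.0, -0.0]
ft_force: [-0.0, -0.1, 0.1]
grip_width: 1.0
grasp_force: 0.0
```

```bash
cat >> h.py <<'E'
def err(o,W,yaw):
    "tool-axes shift and z turn to world W, yaw (tool down)"
    R=Rn.from_quat(o['ee_rot']).as_matrix(); y=np.arctan2(R[1,0],R[0,0])
    return (R.T@(np.array(W)-o['position'])).round(4), (-((yaw-y+np.pi)%(2*np.pi)-np.pi)).round(4)
E
python3 - <<'E'
from h import *
o=get_obs();print(o['position'],o['ee_rot'],o['joint_pos'])
c=snap('wrist');save(c,'pics/w1.png');hsv=cv2.cvtColor(c['color'],cv2.COLOR_RGB2HSV)
m=cv2.inRange(hsv,(10,110,90),(28,255,255))
for k in cv2.findContours(m,cv2.RETR_EXTERNAL,cv2.CHAIN_APPROX_NONE)[0]:
    if cv2.contourArea(k)<300: continue
    r=cv2.minAreaRect(k); b=cv2.boxPoints(r)
    P=np.array([on(c,*q,.026)for q in b]); L=P[1]-P[0]; M=P[2]-P[1]
    if np.linalg.norm(M)>np.linalg.norm(L):L,M=M,L
    yaw=np.arctan2(L[1],L[0]); cen=P.mean(0)
    print(r,cen,np.linalg.norm(L),np.linalg.norm(M),yaw,pt(c,*r[0]))
    cen[2]=.014
    print(err(o,cen,yaw),err(o,cen,yaw+np.pi))
E
```

```text
[0.45276869 0.12544983 0.20235191] [ 1.55636446e-01  9.87814396e-01 -9.07860421e-05 -8.79542229e-05] [ 0.56802461  0.09464434 -0.96401557  1.86885052  0.08282844  1.22001984
  0.83582601]
((359.6485290527344, 330.4613342285156), (44.597618103027344, 25.65191650390625), 70.64100646972656) [0.64514173 0.1681913  0.026     ] 0.06370003075737983 0.02846992486696114 0.06489995159474304 [0.65256049 0.16871149 0.01642127]
(array([-0.1699,  0.0999,  0.1883]), np.float64(2.7641)) (array([-0.1699,  0.0999,  0.1883]), np.float64(-0.3774))
((291.5718078613281, 181.63534545898438), (27.38315200805664, 65.43574523925781), 3.012787342071533) [0.45321631 0.14426225 0.026     ] 0.06474201126567718 0.02557822477186779 2.781640944576139 [0.45224135 0.14459076 0.0259885 ]
(array([0.0053, 0.0181, 0.1883]), np.float64(0.0474)) (array([0.0053, 0.0181, 0.1883]), np.float64(-3.0942))
((427.67938232421875, 154.1463623046875), (40.503631591796875, 98.48921203613281), 50.52754211425781) [0.46690078 0.27489953 0.026     ] 0.0873769158377817 0.04079654574513754 1.9919909048593265 [0.46345833 0.27186831 0.03490736]
(array([0.0325, 0.1466, 0.1883]), np.float64(0.8371)) (array([0.0325, 0.1466, 0.1883]), np.float64(-2.3045))
((154.3305206298828, 98.80760955810547), (69.04609680175781, 13.718917846679688), 20.323137283325195) [0.34091608 0.04999891 0.026     ] 0.06034850556192671 0.012276854173574886 0.8978017901138126 [0.33819697 0.04148715 0.00041298]
(array([ 0.0832, -0.1061,  0.1884]), np.float64(1.9312)) (array([ 0.0832, -0.1061,  0.1884]), np.float64(-1.2103))
((523.6171264648438, 85.30640411376953), (29.710254669189453, 100.22259521484375), 7.96960973739624) [0.43197843 0.37273003 0.026     ] 0.08589799298714977 0.02844770317009959 2.8764178040187076 [0.43133113 0.37632005 0.02088382]
(array([0.0958, 0.2289, 0.1883]), np.float64(-0.0474)) (array([0.0958, 0.2289, 0.1883]), np.float64(3.0942))
```

View pics/w1.png

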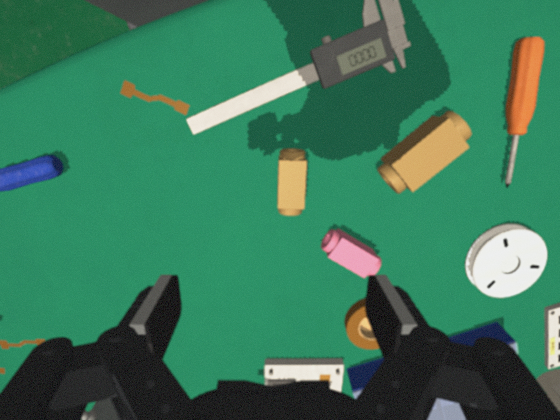

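The wrist view shows the spacer alone between the finger lanes at (292,182), 64.7 x 25.6 mm, top at z = 0.026. The nearest neighbours are pink at (350,250) and the big brass bar at (425,155), both clear of the fingers. I descend and grip.

To row units: 0.188 m is 0.2507, 0.018 m is 0.024, 0.047 rad is 0.015.

{"api": "move_arm", "payload": {
  "plan": [
    {"delta_pos":[0.0067,0.024,0.0667],"turn":[0,0,0.015],"fingers":0},
    {"delta_pos":[0.0067,0.024,0.1333],"turn":[0,0,0.015],"fingers":0},
    {"delta_pos":[0.0067,0.024,0.2],"turn":[0,0,0.015],"fingers":0},
    {"delta_pos":[0.0067,0.024,0.24],"turn":[0,0,0.015],"fingers":0},
    {"delta_pos":[0.0067,0.024,0.2507],"turn":[0,0,0.015],"fingers":0},
    {"delta_pos":[0.0067,0.024,0.2507],"turn":[0,0,0.015],"fingers":0.5},
    {"delta_pos":[0.0067,0.024,0.2507],"turn":[0,0,0.015],"fingers":1},
    {"delta_pos":[0.0067,0.024,0.2507],"turn":[0,0,0.015],"fingers":1},
    {"delta_pos":[0.0067,0.024,0.2507],"turn":[0,0,0.015],"fingers":1},
    {"delta_pos":[0.0067,0.024,0.2507],"turn":[0,0,0.015],"fingers":1}
  ],
  "force": 60
}}

```text
clock: 4.03
position: [0.4544, 0.1442, 0.0156]
ee_rot: [0.177, 0.984, -0.0, 0.001]
ft_force: [-1.1, -1.4, 8.6]
grip_width: 0.296
grasp_force: 59.1
```

To row units: -0.2 m is -0.2667, -0.15 m is -0.2.

{"api": "move_arm", "payload": {
  "plan": [
    {"delta_pos":[0,0,-0.0667],"fingers":1},
    {"delta_pos":[0,0,-0.1333],"fingers":1},
    {"delta_pos":[0,0,-0.2],"fingers":1},
    {"delta_pos":[0,0,-0.2667],"fingers":1},
    {"delta_pos":[0,0,-0.2667],"fingers":1}
  ]
}}

```text
validation failed for argument at $.pl...
```

Run:
```python
from h import *
o=get_obs();print(o['position'],o['grip_width'],o['grasp_force'],o['ft_force'])
c=pickle.load(open('top.pkl','rb'))
for n,p in dict(sh=(342.4,141.6),tip=(346.6,152.4),h=(335,122)).items(): print(n,on(c,*p,.065))
w=snap('wrist');save(w,'pics/w2.png')
```

```text
[0.45442019 0.14417646 0.0156092 ] 0.29611551388967344 59.14415370672941 [-1.10418544 -1.35966119  8.61751653]
sh [ 0.64129838 -0.16284126  0.065     ]
tip [ 0.61471039 -0.17127706  0.065     ]
h [ 0.69022287 -0.14783253  0.065     ]
```

To row units: -0.276 m is -0.368, -0.213 m is -0.284, 1.24 rad is 0.3947.

{"api": "move_arm", "payload": {
  "plan": [
    {"delta_pos":[0,0,-0.0667],"turn":[0,0,0],"fingers":1},
    {"delta_pos":[0,0,-0.1333],"turn":[0,0,0],"fingers":1},
    {"delta_pos":[0,0,-0.2133],"turn":[0,0,0],"fingers":1},
    {"delta_pos":[-0.284,-0.368,-0.2467],"turn":[0,0,0.3947],"fingers":1},
    {"delta_pos":[-0.284,-0.368,-0.2467],"turn":[0,0,0.3947],"fingers":1},
    {"delta_pos":[-0.284,-0.368,-0.2467],"turn":[0,0,0.3947],"fingers":1},
    {"delta_pos":[-0.284,-0.368,-0.2467],"turn":[0,0,0.3947],"fingers":1},
    {"delta_pos":[-0.284,-0.368,-0.2467],"turn":[0,0,0.3947],"fingers":1},
    {"delta_pos":[-0.284,-0.368,-0.2467],"turn":[0,0,0.3947],"fingers":1},
    {"delta_pos":[-0.284,-0.368,-0.2467],"turn":[0,0,0.3947],"fingers":1},
    {"delta_pos":[-0.284,-0.368,-0.2467],"turn":[0,0,0.3947],"fingers":1},
    {"delta_pos":[-0.284,-0.368,-0.2467],"turn":[0,0,0.3947],"fingers":1}
  ]
}}

```text
clock: 5.58
position: [0.557, -0.188, 0.1996]
ee_rot: [0.715, 0.7, -0.0, 0.0]
ft_force: [-0.1, 0.2, -2.6]
grip_width: 0.293
grasp_force: 60.0
```

To row units: 1.24 rad is 0.3947.

{"api": "move_arm", "payload": {
  "plan": [
    {"delta_pos":[0,0,0],"turn":[0,0,0.3947],"fingers":1},
    {"delta_pos":[0,0,0],"turn":[0,0,0.3947],"fingers":1},
    {"delta_pos":[0,0,0],"turn":[0,0,0.3947],"fingers":1},
    {"delta_pos":[0,0,0],"turn":[0,0,0.3947],"fingers":1},
    {"delta_pos":[0,0,0],"turn":[0,0,0.3947],"fingers":1},
    {"delta_pos":[0,0,0],"turn":[0,0,0.3947],"fingers":1},
    {"delta_pos":[0,0,0],"turn":[0,0,0.3947],"fingers":1},
    {"delta_pos":[0,0,0],"turn":[0,0,0.3947],"fingers":1},
    {"delta_pos":[0,0,0],"turn":[0,0,0.3947],"fingers":1},
    {"delta_pos":[0,0,0],"turn":[0,0,0.3947],"fingers":1}
  ]
}}

```text
clock: 6.82
position: [0.5571, -0.1886, 0.1995]
ee_rot: [0.988, 0.153, 0.0, 0.0]
ft_force: [-0.9, 0.0, -1.1]
grip_width: 0.289
grasp_force: 60.0
```

Run:
```python
from h import *
o=get_obs();print(o['position'],o['ee_rot'],o['joint_pos'],o['grip_width'],o['grasp_force'],o['ft_force'],o['torque'])
w=snap('wrist');save(w,'pics/w2.png');pickle.dump(w,open('w2.pkl','wb'));print(ray(w,280,210))
t=snap('top');pickle.dump(t,open('top2.pkl','wb'))
```

```text
[ 0.55709053 -0.1886366   0.1995117 ] [9.88172529e-01 1.53346184e-01 3.30199778e-05 1.80772950e-05] [ 0.60427429  0.31075748 -0.43128074  1.602158    0.13475817  1.25815996
 -1.11322092] 0.2893225559212931 60.03815984353423 [-0.86235794  0.03861659 -1.11516148] [-0.0229969  -0.03254125 -0.00090601]
(array([ 0.63772801, -0.16312241,  0.33121773]), array([-0.30657628, -0.11895674, -0.94463163]))
```

View pics/w2.png

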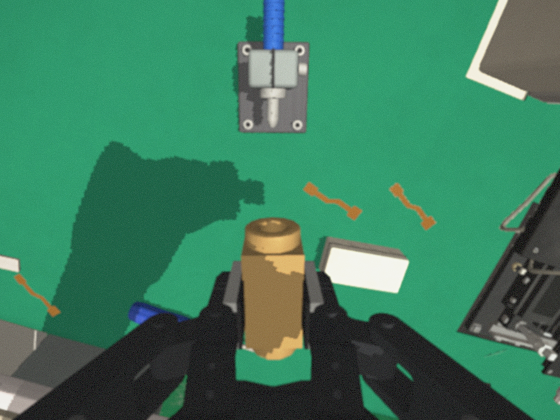

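The wrist view shows the plug, tip at (273,127) and shoulder at (273,92). The held spacer's front end face is at about (272,232), pointing at the plug. Next I measure both axes.

Run:
```python
from h import *
w=pickle.load(open('w2.pkl','rb'))
g=cv2.cvtColor(w['color'],cv2.COLOR_RGB2GRAY).astype(float)
A=[]
for v in range(86,130,3):
    row=g[v,245:303]; b=np.where(row>130)[0]+245
    if len(b)==0: continue
    u=b.mean(); print(v,b[0],b[-1],on(w,u,v,.065).round(4),pt(w,u,v).round(4))
print('handle',[on(w,np.where((w['color'][v,:,2]>130)&(w['color'][v,:,0]<60)&(w['color'][v,:,1]<110))[0].mean(),v,.065).round(4) for v in(8,20,35)])
# held spacer top face
hsv=cv2.cvtColor(w['color'],cv2.COLOR_RGB2HSV); m=cv2.inRange(hsv,(10,90,70),(28,255,255)); 
o=get_obs();R=Rn.from_quat(o['ee_rot']).as_matrix()
for v in range(216,345,10):
    b=np.where(m[v,225:325])[0]+225
    if len(b)<5: continue
    print(v,b[0],b[-1],'tool',(R.T@(pt(w,(b[0]+b[-1])/2,v)-o['position'])).round(4))
```

```text
86 255 294 [ 0.6457 -0.163   0.065 ] [ 0.6453 -0.163   0.0794]
89 263 284 [ 0.643  -0.1617  0.065 ] [ 0.6428 -0.1617  0.0732]
92 262 285 [ 0.6409 -0.1624  0.065 ] [ 0.6408 -0.1624  0.0751]
95 261 284 [ 0.6386 -0.1623  0.065 ] [ 0.6385 -0.1623  0.0754]
98 268 282 [ 0.6369 -0.1645  0.065 ] [ 0.637  -0.1645  0.0694]
101 268 278 [ 0.6345 -0.164   0.065 ] [ 0.6345 -0.164   0.0697]
104 268 278 [ 0.6323 -0.1647  0.065 ] [ 0.6324 -0.1646  0.07  ]
107 268 278 [ 0.6302 -0.1654  0.065 ] [ 0.6304 -0.1653  0.0702]
110 267 278 [ 0.6279 -0.1657  0.065 ] [ 0.6281 -0.1656  0.0695]
113 267 278 [ 0.6258 -0.1663  0.065 ] [ 0.626  -0.1663  0.0696]
116 268 278 [ 0.6237 -0.1674  0.065 ] [ 0.624  -0.1673  0.0702]
119 246 298 [ 0.6205 -0.1649  0.065 ] [ 0.6208 -0.1648  0.0686]
122 245 302 [ 0.6197 -0.17    0.065 ] [ 0.6199 -0.1699  0.0675]
125 245 302 [ 0.6174 -0.1703  0.065 ] [ 0.6175 -0.1703  0.0664]
128 245 301 [ 0.6156 -0.1721  0.065 ] [ 0.6112 -0.1739  0.0127]
handle [array([ 0.6962, -0.1451,  0.065 ]), array([ 0.6888, -0.148 ,  0.065 ]), array([ 0.6789, -0.1498,  0.065 ])]
226 247 298 tool [ 0.028  -0.0004  0.0089]
236 246 299 tool [ 0.0311 -0.0003 -0.0097]
246 244 300 tool [ 0.0264 -0.0005 -0.0091]
256 242 303 tool [ 0.0222 -0.0003 -0.0099]
266 242 304 tool [ 0.0177 -0.0001 -0.0102]
276 242 304 tool [ 0.0129 -0.0001 -0.0101]
286 243 302 tool [ 0.0079 -0.0003 -0.0098]
296 244 302 tool [ 0.0034 -0.0001 -0.0107]
306 244 302 tool [-0.0021 -0.0001 -0.0101]
316 245 301 tool [-0.0073 -0.0001 -0.0101]
326 244 301 tool [-0.0125 -0.0003 -0.0104]
336 246 302 tool [-0.018   0.0003 -0.0105]
```

To row units: 0.132 m is 0.176, -0.0004 m is -0.0005, 0.008 rad is 0.0025.

{"api": "move_arm", "payload": {
  "plan": [
    {"delta_pos":[0.0267,-0.0005,0.0667],"turn":[0,0,0.0025],"fingers":1},
    {"delta_pos":[0.0267,-0.0005,0.1333],"turn":[0,0,0.0025],"fingers":1},
    {"delta_pos":[0.0267,-0.0005,0.176],"turn":[0,0,0.0025],"fingers":1},
    {"delta_pos":[0.0267,-0.0005,0.176],"turn":[0,0,0.0025],"fingers":1},
    {"delta_pos":[0.0267,-0.0005,0.176],"turn":[0,0,0.0025],"fingers":1}
  ]
}}

```text
clock: 7.55
position: [0.577, -0.1825, 0.0691]
ee_rot: [0.989, 0.148, 0.001, 0.0]
ft_force: [-0.3, -0.7, -1.4]
grip_width: 0.289
grasp_force: 59.9
```

Run:
```python
from h import *
o=get_obs();print(o['position'],o['ee_rot'],o['ft_force'],o['torque'],o['grasp_force'])
R=Rn.from_quat(o['ee_rot']).as_matrix()
w=snap('wrist');save(w,'pics/w3.png',(190,100,350,300),3);pickle.dump(w,open('w3.pkl','wb'))
T=lambda u,v:(R.T@(pt(w,u,v)-o['position'])).round(4)
g=cv2.cvtColor(w['color'],cv2.COLOR_RGB2GRAY).astype(float)
hsv=cv2.cvtColor(w['color'],cv2.COLOR_RGB2HSV); m=cv2.inRange(hsv,(10,90,70),(28,255,255))
# plug points: height in world from depth
for v in range(60,240,6):
    us=[u for u in range(230,320) if w['range_z'][v,u]>0 and .062<pt(w,u,v)[2]<.09 and not m[v,u]]
    if us: print(v,us[0],us[-1],T(np.mean(us),v))
for v in range(220,345,24):
    b=np.where(m[v,225:325])[0]+225
    if len(b)>4: print('sp',v,b[0],b[-1],T((b[0]+b[-1])/2,v))
```

```text
[ 0.57703336 -0.18252342  0.06914546] [9.88917346e-01 1.48463498e-01 9.54045596e-04 4.02306778e-04] [-0.27450633 -0.69525111 -1.38314429] [ 0.03486015 -0.08183841 -0.058401  ] 59.85966827720404
60 251 289 [ 0.0972 -0.0009 -0.0032]
66 230 318 [ 0.0947  0.0004 -0.0089]
72 230 319 [ 0.0926  0.0006 -0.0103]
78 230 319 [ 0.0907  0.0006 -0.0097]
84 230 319 [ 0.0887  0.0006 -0.0093]
90 230 319 [ 0.0867  0.0006 -0.0101]
96 230 319 [ 0.0847  0.0006 -0.0099]
102 230 319 [ 0.0827  0.0006 -0.0098]
108 230 319 [ 0.0806  0.0006 -0.0096]
114 230 318 [ 0.0786  0.0004 -0.0104]
120 230 318 [ 0.0765  0.0004 -0.0098]
126 230 318 [ 0.0744  0.0004 -0.0096]
132 230 316 [ 0.0721  0.     -0.0083]
138 246 294 [ 0.0705 -0.001  -0.0133]
144 246 294 [ 0.0673 -0.0011 -0.0056]
150 246 293 [ 0.0651 -0.0013 -0.0057]
156 259 280 [ 0.062  -0.0014 -0.0011]
162 260 280 [ 0.0596 -0.0012 -0.0014]
168 260 280 [ 0.057  -0.0012 -0.0005]
174 260 280 [ 0.0546 -0.0012 -0.001 ]
180 260 280 [ 0.0519 -0.0012 -0.0002]
186 260 280 [ 0.0496 -0.0012 -0.0011]
192 261 279 [ 0.0469 -0.0012 -0.0006]
198 263 277 [ 0.0439 -0.0012  0.0007]
222 295 295 [0.0306 0.01   0.0072]
228 244 245 [ 0.0292 -0.0126  0.0034]
sp 220 256 288 [ 0.0306 -0.0005  0.0096]
sp 244 244 301 [ 0.0274 -0.0002 -0.0094]
sp 268 242 324 [ 0.017   0.0042 -0.0106]
sp 292 244 302 [ 0.0053 -0.     -0.0105]
sp 316 244 301 [-0.0077 -0.0003 -0.0097]
sp 340 246 301 [-0.0198  0.0002 -0.0111]
```

View pics/w3.png

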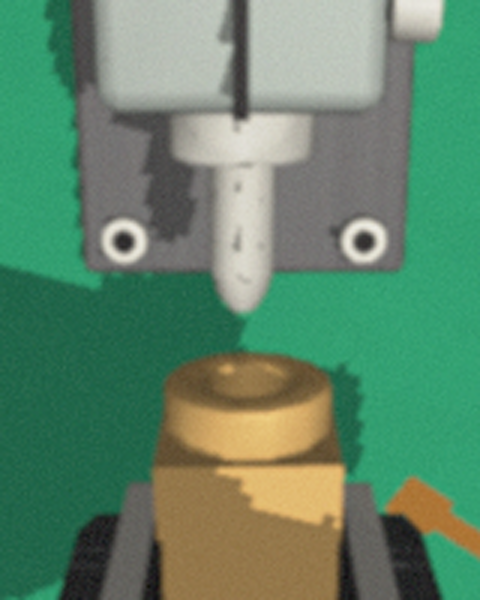

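The crop shows the plug tip right in front of the bore, and the numbers say correct by -1 mm in y and +1 mm in z. I nudge and check.

To row units: 0.006 m is 0.008, -0.001 m is -0.0013.

{"api": "move_arm", "payload": {
  "plan": [
    {"delta_pos":[0.008,-0.0013,0.0013],"turn":[0,0,0],"fingers":1},
    {"delta_pos":[0.008,-0.0013,0.0013],"turn":[0,0,0],"fingers":1},
    {"delta_pos":[0.008,-0.0013,0.0013],"turn":[0,0,0],"fingers":1}
  ]
}}

```text
clock: 7.98
position: [0.5817, -0.1796, 0.0668]
ee_rot: [0.989, 0.148, 0.0, 0.0]
ft_force: [-0.3, 0.7, -2.1]
grip_width: 0.296
grasp_force: 59.9
```

```bash
cat > m.py <<'E'
from h import *
o=get_obs();print(o['position'],o['ee_rot'],o['ft_force'],o['torque'],o['grasp_force'])
R=Rn.from_quat(o['ee_rot']).as_matrix()
w=snap('wrist')
T=lambda u,v:(R.T@(pt(w,u,v)-o['position']))
hsv=cv2.cvtColor(w['color'],cv2.COLOR_RGB2HSV); m=cv2.inRange(hsv,(10,90,70),(28,255,255))
for v in range(120,225,6):
    us=[u for u in range(230,320) if w['range_z'][v,u]>0 and .062<pt(w,u,v)[2]<.09 and not m[v,u]]
    if us and 5<us[-1]-us[0]<70: print(v,us[0],us[-1],T(np.mean(us),v).round(4))
S=np.array([T(u,v) for v in range(262,345,2) for u in range(262,286,4) if m[v,u]])
print('spacer top z median',np.median(S[:,2]),'pitch',np.polyfit(S[:,0],S[:,2],1))
for v in (250,300,320,340):
    b=np.where(m[v,225:318])[0]+225
    if len(b)>4: print('sp',v,b[0],b[-1],T((b[0]+b[-1])/2,v).round(4))
E
python3 m.py
```

```text
[ 0.58167586 -0.1795673   0.06681718] [9.88918569e-01 1.48458790e-01 1.75310598e-04 1.41264580e-04] [-0.29042978  0.70868612 -2.06581334] [-0.0015129  -0.0263488   0.01296879] 59.868159871548414
156 249 298 [ 0.0633  0.0002 -0.0089]
162 249 297 [ 0.0608  0.0001 -0.0076]
168 257 290 [ 0.0585  0.0002 -0.0075]
174 263 284 [ 0.0548  0.0002 -0.0016]
180 263 284 [ 0.0526  0.0002 -0.0029]
186 263 284 [ 0.0504  0.0002 -0.0041]
192 263 284 [ 0.0474  0.0002 -0.0023]
198 263 283 [ 0.0447  0.     -0.0019]
204 264 283 [ 0.0423  0.0002 -0.0025]
210 266 281 [ 0.0397  0.0002 -0.0025]
216 270 277 [ 0.0363  0.0002 -0.0006]
spacer top z median -0.010386433350315548 pitch [-0.22135168 -0.01095638]
sp 250 243 302 [ 0.0245 -0.0002 -0.0091]
sp 300 244 302 [ 0.0014 -0.     -0.0108]
sp 320 245 301 [-0.0089 -0.     -0.0109]
sp 340 246 301 [-0.0198  0.0002 -0.0111]
```

To row units: 0.012 m is 0.016, -0.0005 m is -0.0007.

{"api": "move_arm", "payload": {
  "plan": [
    {"delta_pos":[0.004,0.0004,-0.0007],"turn":[0,0,0],"fingers":1},
    {"delta_pos":[0.008,0.0004,-0.0007],"turn":[0,0,0],"fingers":1},
    {"delta_pos":[0.012,0.0004,-0.0007],"turn":[0,0,0],"fingers":1},
    {"delta_pos":[0.016,0.0004,-0.0007],"turn":[0,0,0],"fingers":1},
    {"delta_pos":[0.016,0.0004,-0.0007],"turn":[0,0,0],"fingers":1}
  ]
}}

```text
clock: 8.65
position: [0.5933, -0.1762, 0.0669]
ee_rot: [0.989, 0.149, 0.0, -0.0]
ft_force: [-0.1, -0.2, -1.0]
grip_width: 0.288
grasp_force: 59.9
```

It went past the 7.5 mm stop point without force, so this looks like the bored end. I keep going.

To row units: 0.015 m is 0.02, 0.012 m is 0.016.

{"api": "move_arm", "payload": {
  "plan": [
    {"delta_pos":[0.004,0,0],"turn":[0,0,0],"fingers":1},
    {"delta_pos":[0.008,0,0],"turn":[0,0,0],"fingers":1},
    {"delta_pos":[0.012,0,0],"turn":[0,0,0],"fingers":1},
    {"delta_pos":[0.016,0,0],"turn":[0,0,0],"fingers":1},
    {"delta_pos":[0.018,0,0],"turn":[0,0,0],"fingers":1},
    {"delta_pos":[0.02,0,0],"turn":[0,0,0],"fingers":1},
    {"delta_pos":[0.02,0,0],"turn":[0,0,0],"fingers":1},
    {"delta_pos":[0.02,0,0],"turn":[0,0,0],"fingers":1}
  ]
}}

```text
clock: 9.65
position: [0.6073, -0.172, 0.0669]
ee_rot: [0.989, 0.148, -0.0, 0.0]
ft_force: [-0.4, -0.5, -2.3]
grip_width: 0.289
grasp_force: 60.0
```

```bash
python3 m.py; python3 -c "
from h import *
w=snap('wrist');save(w,'pics/w4.png',(190,100,350,300),3)"
```

```text
[ 0.60727498 -0.17201997  0.06693416] [ 9.88941230e-01  1.48307908e-01 -8.32840656e-05  2.25681760e-05] [-0.44921555 -0.48298226 -2.27366734] [-0.05825888  0.06081738 -0.02443939] 60.026092920452356
120 253 292 [ 0.0762 -0.0001 -0.0063]
126 254 291 [ 0.0741 -0.0001 -0.007 ]
132 253 292 [ 0.0718 -0.0001 -0.0054]
138 254 291 [ 0.0697 -0.0001 -0.0065]
144 254 291 [ 0.0673 -0.0002 -0.0057]
222 250 295 [ 0.0397 -0.0002 -0.0163]
spacer top z median -0.010424578570812278 pitch [-0.0045794  -0.01043533]
sp 250 243 302 [ 0.0246 -0.0002 -0.0093]
sp 300 244 302 [ 0.0016 -0.     -0.011 ]
sp 320 245 301 [-0.0093 -0.     -0.0104]
sp 340 246 301 [-0.0207  0.0002 -0.0101]
```

View pics/w4.png

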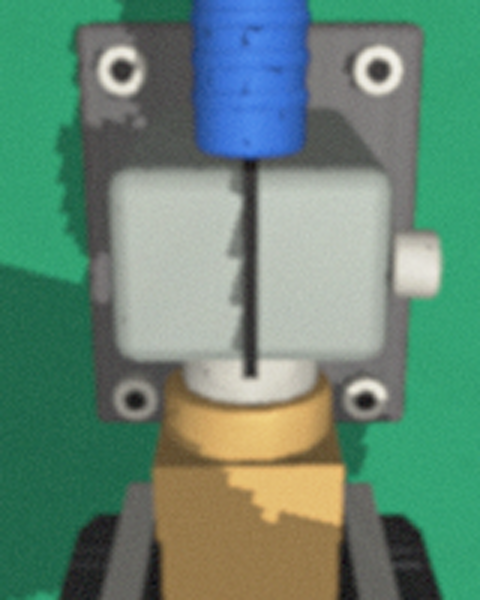

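The spacer's end is up at the shoulder (crop row ~400) with no force yet. I push gently until contact.

To row units: 0.002 m is 0.0027, 0.001 m is 0.0013.

{"api": "move_arm", "payload": {
  "plan": [
    {"delta_pos":[0.0013,0,0],"turn":[0,0,0],"fingers":1},
    {"delta_pos":[0.0027,0,0],"turn":[0,0,0],"fingers":1},
    {"delta_pos":[0.0027,0,0],"turn":[0,0,0],"fingers":1},
    {"delta_pos":[0.0027,0,0],"turn":[0,0,0],"fingers":1}
  ]
}}

```text
clock: 10.25
position: [0.6074, -0.172, 0.0668]
ee_rot: [0.989, 0.148, -0.002, -0.0]
ft_force: [-11.2, -1.0, 5.3]
grip_width: 0.291
grasp_force: 60.9
```

Contact at 11 N with no further travel: the bored end is seated on the shoulder. I withdraw straight back, lift, then tilt about +y of the tool, which brings the front (bored) end up.

To row units: -0.25 m is -0.3333, -0.2 m is -0.2667.

{"api": "move_arm", "payload": {
  "plan": [
    {"delta_pos":[0,0,0],"turn":[0,0,0],"fingers":1},
    {"delta_pos":[-0.0133,0,0],"turn":[0,0,0],"fingers":1},
    {"delta_pos":[-0.0333,0,0],"turn":[0,0,0],"fingers":1},
    {"delta_pos":[-0.0533,0,0],"turn":[0,0,0],"fingers":1},
    {"delta_pos":[-0.08,0,0],"turn":[0,0,0],"fingers":1},
    {"delta_pos":[-0.08,0,0],"turn":[0,0,0],"fingers":1},
    {"delta_pos":[-0.08,0,-0.0667],"turn":[0,0,0],"fingers":1},
    {"delta_pos":[-0.08,0,-0.1333],"turn":[0,0,0],"fingers":1},
    {"delta_pos":[-0.08,0,-0.2],"turn":[0,0,0],"fingers":1},
    {"delta_pos":[-0.08,0,-0.2667],"turn":[0,0,0],"fingers":1},
    {"delta_pos":[-0.08,0,-0.3333],"turn":[0,0,0],"fingers":1},
    {"delta_pos":[-0.08,0,-0.3333],"turn":[0,0,0],"fingers":1}
  ]
}}

```text
clock: 11.75
position: [0.5538, -0.1889, 0.3217]
ee_rot: [0.989, 0.149, 0.004, 0.002]
ft_force: [0.0, -0.4, -2.5]
grip_width: 0.294
grasp_force: 60.1
```

To row units: 1.1 rad is 0.3501.

{"api": "move_arm", "payload": {
  "plan": [
    {"delta_pos":[0,0,0],"turn":[0,0.0318,0],"fingers":1},
    {"delta_pos":[0,0,0],"turn":[0,0.0796,0],"fingers":1},
    {"delta_pos":[0,0,0],"turn":[0,0.1273,0],"fingers":1},
    {"delta_pos":[0,0,0],"turn":[0,0.1751,0],"fingers":1},
    {"delta_pos":[0,0,0],"turn":[0,0.2228,0],"fingers":1},
    {"delta_pos":[0,0,0],"turn":[0,0.2706,0],"fingers":1},
    {"delta_pos":[0,0,0],"turn":[0,0.3183,0],"fingers":1},
    {"delta_pos":[0,0,0],"turn":[0,0.3501,0],"fingers":1},
    {"delta_pos":[0,0,0],"turn":[0,0.3501,0],"fingers":1}
  ]
}}

```text
clock: 12.88
position: [0.5497, -0.1916, 0.3216]
ee_rot: [0.856, 0.131, 0.495, -0.066]
ft_force: [0.5, 0.5, -0.7]
grip_width: 0.291
grasp_force: 60.1
```

```bash
python3 -c "
from h import *
o=get_obs();print(o);print(Rn.from_quat(o['ee_rot']).as_matrix().round(3))"
```

```text
{'clock': 12.875, 'joint_pos': array([ 0.50719008, -0.13775022,  0.14708038,  2.15829653, -1.23398787,
        0.81555478,  0.1667314 ]), 'joint_velocities': array([-1.57814994, -0.12078579,  1.52025095,  0.15024561, -0.10430872,
       -0.13614093,  0.22504506]), 'tau': array([ 14.08447713, -27.67459273,  -6.64811254, -39.56876278,
        -3.50952454,   0.97883888,  -0.39222286]), 'position': array([ 0.54974964, -0.19157683,  0.32156689]), 'ee_rot': array([ 0.85643717,  0.13142039,  0.49487173, -0.06592442]), 'ft_force': array([ 0.48761932,  0.47386659, -0.72772052]), 'torque': array([-0.34003793,  1.18696833,  0.03604002]), 'grasp_force': 60.08475383743644, 'grip_width': 0.2909171926339776}
[[ 0.476  0.29   0.83 ]
 [ 0.16  -0.957  0.243]
 [ 0.865  0.017 -0.502]]
```

To row units: 0.086 m is 0.1147, 0.05 m is 0.0667, 0.5 rad is 0.1592.

{"api": "move_arm", "payload": {
  "plan": [
    {"delta_pos":[0.02,0,0.0347],"turn":[0,0,0],"fingers":1},
    {"delta_pos":[0.04,0,0.0693],"turn":[0,0,0],"fingers":1},
    {"delta_pos":[0.0667,0,0.1147],"turn":[0,0.0318,0],"fingers":1},
    {"delta_pos":[0.0667,0,0.1147],"turn":[0,0.0637,0],"fingers":1},
    {"delta_pos":[0.0667,0,0.1147],"turn":[0,0.0955,0],"fingers":1},
    {"delta_pos":[0.0667,0,0.1147],"turn":[0,0.1273,0],"fingers":1},
    {"delta_pos":[0.0667,0,0.1147],"turn":[0,0.1592,0],"fingers":1},
    {"delta_pos":[0.0667,0,0.1147],"turn":[0,0.1592,0],"fingers":1},
    {"delta_pos":[0.0667,0,0.1147],"turn":[0,0.1592,0],"fingers":1}
  ]
}}

```text
clock: 14.0
position: [0.6209, -0.187, 0.4022]
ee_rot: [0.757, 0.143, 0.629, -0.109]
ft_force: [-0.8, -6.4, 1.3]
grip_width: 0.29
grasp_force: 60.2
```

```bash
python3 -c "
from h import *
o=get_obs();print(o);print(Rn.from_quat(o['ee_rot']).as_matrix().round(3))"
```

```text
{'clock': 14.0, 'joint_pos': array([-0.87537375, -0.50024676,  1.34005272,  2.11480046, -1.26614127,
        0.59131217,  0.40036417]), 'joint_velocities': array([-0.15898751, -0.00440719, -0.01373048, -0.11725533, -0.00923583,
        0.43708901, -0.0895851 ]), 'tau': array([-37.05700636, -56.85447693,  62.23682642, -33.57640028,
        -3.55937295,   5.90291575,   0.6972836 ]), 'position': array([ 0.62085705, -0.18698033,  0.40224875]), 'ee_rot': array([ 0.75665033,  0.14284195,  0.62863452, -0.10906468]), 'ft_force': array([-0.80004879, -6.43560916,  1.281947  ]), 'torque': array([-0.48006292,  1.16514601, -0.43138838]), 'grasp_force': 60.20573414862156, 'grip_width': 0.28997182457368187}
[[ 0.169  0.353  0.92 ]
 [ 0.079 -0.935  0.345]
 [ 0.982  0.015 -0.186]]
```

The spacer is 11° off vertical, but joints 2, 3 and 5 sit at their limits. I back off by untilting while extending, then tilt again from a better place.

To row units: 0.05 m is 0.0667, 0.04 m is 0.0533, -0.65 rad is -0.2069.

{"api": "move_arm", "payload": {
  "plan": [
    {"delta_pos":[0,0,0],"turn":[0,-0.0318,0],"fingers":1},
    {"delta_pos":[0,0,0.0133],"turn":[0,-0.0637,0],"fingers":1},
    {"delta_pos":[0.0133,0,0.0267],"turn":[0,-0.1114,0],"fingers":1},
    {"delta_pos":[0.0267,0,0.04],"turn":[0,-0.1592,0],"fingers":1},
    {"delta_pos":[0.04,0,0.0533],"turn":[0,-0.2069,0],"fingers":1},
    {"delta_pos":[0.0533,0,0.0667],"turn":[0,-0.2546,0],"fingers":1},
    {"delta_pos":[0.0667,0,0.0667],"turn":[0,-0.3024,0],"fingers":1},
    {"delta_pos":[0.0667,0,0.0667],"turn":[0,-0.3501,0],"fingers":1},
    {"delta_pos":[0.0667,0,0.0667],"turn":[0,-0.3979,0],"fingers":1},
    {"delta_pos":[0.0667,0,0.0667],"turn":[0,-0.3979,0],"fingers":1},
    {"delta_pos":[0.0667,0,0.0667],"turn":[0,-0.3979,0],"fingers":1}
  ]
}}

```text
clock: 15.38
position: [0.674, -0.1718, 0.4432]
ee_rot: [0.982, 0.175, 0.069, -0.004]
ft_force: [0.4, -0.2, -1.0]
grip_width: 0.291
grasp_force: 60.0
```

```bash
python3 -c "
from h import *
o=get_obs();print(o['position'],o['joint_pos'],o['joint_velocities']);print(Rn.from_quat(o['ee_rot']).as_matrix().round(3))"
```

```text
[ 0.6740221  -0.17177347  0.44324646] [-0.3224676   0.50999185  0.95377002  1.00332111 -0.51125704  1.69738219
 -0.77065821] [-0.00178068 -0.04208198  0.01441105  0.0099622   0.00058276  0.00959603
 -0.00191591]
[[ 0.929  0.345  0.134]
 [ 0.344 -0.938  0.032]
 [ 0.137  0.016 -0.99 ]]
```

To row units: -0.327 m is -0.436, -0.08 m is -0.1067, 0.75 rad is 0.2387.

{"api": "move_arm", "payload": {
  "plan": [
    {"delta_pos":[0.0133,-0.02,-0.0533],"turn":[0,0.0159,0],"fingers":1},
    {"delta_pos":[0.02,-0.04,-0.1067],"turn":[0,0.0477,0],"fingers":1},
    {"delta_pos":[0.0267,-0.06,-0.16],"turn":[0,0.0796,0],"fingers":1},
    {"delta_pos":[0.04,-0.08,-0.2133],"turn":[0,0.1114,0],"fingers":1},
    {"delta_pos":[0.0467,-0.1027,-0.2667],"turn":[0,0.1432,0],"fingers":1},
    {"delta_pos":[0.0533,-0.1027,-0.32],"turn":[0,0.1751,0],"fingers":1},
    {"delta_pos":[0.06,-0.1027,-0.3733],"turn":[0,0.2069,0],"fingers":1},
    {"delta_pos":[0.0667,-0.1027,-0.4133],"turn":[0,0.2387,0],"fingers":1},
    {"delta_pos":[0.0733,-0.1027,-0.436],"turn":[0,0.2706,0],"fingers":1},
    {"delta_pos":[0.0733,-0.1027,-0.436],"turn":[0,0.3024,0],"fingers":1},
    {"delta_pos":[0.0733,-0.1027,-0.436],"turn":[0,0.3183,0],"fingers":1},
    {"delta_pos":[0.0733,-0.1027,-0.436],"turn":[0,0.3183,0],"fingers":1}
  ]
}}

```text
clock: 16.88
position: [0.6534, -0.0925, 0.7737]
ee_rot: [0.829, 0.151, 0.531, -0.09]
ft_force: [0.9, -0.8, -1.2]
grip_width: 0.289
grasp_force: 60.2
```

```bash
python3 -c "
from h import *
o=get_obs();print(o['position'],o['joint_pos'],o['joint_velocities']);print(Rn.from_quat(o['ee_rot']).as_matrix().round(3))"
```

```text
[ 0.65338485 -0.0925464   0.77371689] [-0.66468648 -0.18930616  0.84040906  1.23296982 -0.45728949  1.05627789
 -0.95336662] [ 0.00429715  0.05732732  0.00474068 -0.06216845 -0.0145038   0.04692085
 -0.00708956]
[[ 0.389  0.346  0.853]
 [ 0.155 -0.938  0.31 ]
 [ 0.908  0.011 -0.419]]
```

To row units: 0.43 rad is 0.1369.

{"api": "move_arm", "payload": {
  "plan": [
    {"delta_pos":[0,0,0],"turn":[0,0.0318,0],"fingers":1},
    {"delta_pos":[0,0,0],"turn":[0,0.0637,0],"fingers":1},
    {"delta_pos":[0,0,0],"turn":[0,0.0955,0],"fingers":1},
    {"delta_pos":[0,0,0],"turn":[0,0.121,0],"fingers":1},
    {"delta_pos":[0,0,0],"turn":[0,0.1369,0],"fingers":1},
    {"delta_pos":[0,0,0],"turn":[0,0.1369,0],"fingers":1},
    {"delta_pos":[0,0,0],"turn":[0,0.1369,0],"fingers":1},
    {"delta_pos":[0,0,0],"turn":[0,0.1369,0],"fingers":1},
    {"delta_pos":[0,0,0],"turn":[0,0.1369,0],"fingers":1},
    {"delta_pos":[0,0,0],"turn":[0,0.1369,0],"fingers":1}
  ]
}}

```text
clock: 18.12
position: [0.6558, -0.0899, 0.7739]
ee_rot: [0.697, 0.13, 0.695, -0.119]
ft_force: [-0.1, -0.7, -2.0]
grip_width: 0.29
grasp_force: 60.3
```

```bash
python3 -c "
from h import *
o=get_obs();print(o['position'],o['joint_pos'],o['joint_velocities']);print(Rn.from_quat(o['ee_rot']).as_matrix().round(3))
w=snap('wrist');s=snap('scene');save(w,'pics/w5.png',None,.7);save(s,'pics/s5.png',None,.7)
cv2.imwrite('pics/f.png',np.hstack([cv2.imread('pics/w5.png'),cv2.imread('pics/s5.png')]))"
```

```text
[ 0.65576764 -0.08989675  0.77387902] [-0.79454917 -0.48011413  0.80082702  1.63833842 -0.65121653  0.47515597
 -0.60516442] [-0.00221729 -0.00259394  0.00172019  0.00360409 -0.00174198 -0.00119914
  0.00138286]
[[ 0.     0.347  0.938]
 [ 0.017 -0.938  0.347]
 [ 1.     0.016 -0.006]]
```

View pics/f.png

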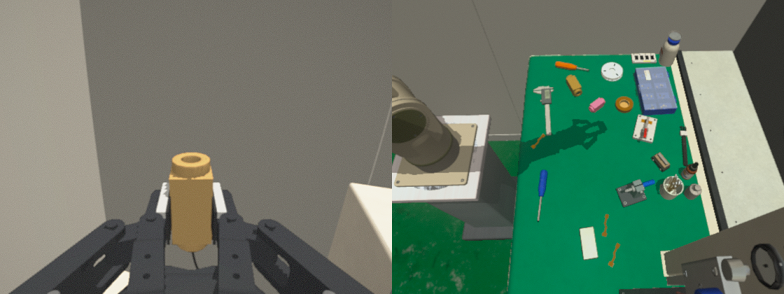

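The spacer stands upright in the gripper, bored end up at composite pixel (191,160). The arm is still, the joints are inside their ranges, and the bystanders have not moved. I hand in.

```bash
python3 -c "
from workcell import hand_in
print(hand_in())"
```

```text
the job is handed in; nothing more can be done
None
```

The job is handed in: the first end tried was the bored one and seated on the gauge's shoulder at 11 N, and the spacer is now held still, bored end up, about 0.77 m above the bench. The hand-in gave no verdict.

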